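# Count six bearing balls with the tilting board

## Robot

A 6-joint arm with a two-finger parallel gripper is mounted at the origin on the work surface. World frame = base frame: x ahead of the robot, y to its left, z up, the work surface at z = 0. Lengths are in mm, angles in degrees, forces in N, time in s.
With the tool pointing down it reaches from about 350 to 850 mm from the base axis. Payload 8.1 kg.
Tool frame: the origin (TCP) lies between the finger pads; the fingertips stand 17 mm ahead of it and the grasp point (between the pads) lies 2 mm behind it; z points along the fingers, y is the line along which they close (so a half turn about z gives the same grasp; the last joint's range is limited). The gripper opens to 85 mm and grips with 20 to 120 N. Pads are 22 mm wide; open, the fingers measure 114 mm over their backs; the gripper's body (76 mm by 85 mm) begins 54 mm behind the grasp point. The pads swing forward as they close: fully open they stand 13 mm farther back than shut.
Start: joints at [71.253, 7.471, 85.268, -0, 87.261, -4.893], TCP at [143.648, 582.555, 248.292] pointing down, gripper open.
Joint ranges: [-169.43, 169.43], [-51.17, 129.36], [1.28, 143.12], [-76.62, 256.62], [0, 156.53], [-152.29, 152.29]. Speed limits (degrees/s): [136.94, 136.94, 159.86, 180, 180, 180].

## Interface

Orientations are given as [roll, pitch, yaw] about the fixed x, y, z axes, in that order (R = Rz(yaw) Ry(pitch) Rx(roll)).
In Python, from bench import sense, snapshot, hand_in, trace, place_of gives the robot as it stands.
- The arm moves only by the shell command python3 -m handwheel 'ROWS' [FORCE]. ROWS is JSON, a list of rows, each a list of 7 numbers: the opening, from -1 (shut) to 1 (fully open), then the shift along the tool's x, y, z in cm, then the turn, a rotation vector about the tool's x, y, z in rad. A call has 1 to 12 rows; each row shifts and turns the commanded pose from where the row before left it, along the tool's axes as they then stand; what a row does not reach is not made up. A row lasts 1/12 s, in which the tool goes at most 41.7 mm and 7.16 degrees, less where a joint would pass 70% of its speed; a pose out of reach is approached as far as the arm can. A call with a gripper value outside its range is refused whole. The fingers move at their own pace and stop on an object; FORCE is the grip in N (left out, the last holds). Time passes only in rows, so rows that do not move let the fingers close. It gives the time, the measured TCP pose, the force, the opening and the grip force at its end, in the units of the state.
- sense(): the state, without advancing time (a new reading comes with each control period).
- snapshot(name): name is "side" or "top"; returns a dict with "image" (400x640x3 uint8, red, green, blue), "intrinsics" (3x3 intrinsics, pixels), "R" (3x3) and "t" (3): a world point X has camera coordinates R X + t. Camera axes: x right, y down, z forward; pixel columns grow to the right and rows downward; lengths in mm; the calibration is good to about 2 mm. A picture is of the moment at which its call begins. There is no depth.
- hand_in(): hands the job in; it is judged then, once.
Trained networks look in a picture, given as the dict that the camera call returned (one of the last four; its "shot" number tells which), for a name from the list of things; names that differ only in an ending like _2 or _b are one class to them, and where a whole thing is asked for, a point or a joint stands for the part that bears it (a point fixed in the world has none). Each returns a list of dicts, best first, with "conf" (0 to 1); they miss things now and then, are a little off and sometimes report something else, mostly with a low value. They report only what shows in the picture. A call takes as long as a camera call.
- trace(picture, query): "pixels" (400x640 bool, what is visible of it).
- place_of(picture, query): "location" ([x, y, z] in mm, in world coordinates, good to about 4 mm: a listed point, or the origin of a listed thing).
The state is a dict: "time": time; "joint_pos": joint angles; "qd": joint speeds; "joint_efforts": joint torques, N m; "tool_pos": TCP position; "tcp_rot": TCP orientation; "ft_force": force on the tool from outside, world axes, zero at the start; "wrist_torque": the same for the moment, N m; "finger_gap": finger opening in mm; "grip_force": force on a finger pad.
Only numpy, scipy, OpenCV 4.12 (cv2) and the standard library are available. Lean on these libraries where they do the work, as an engineer would, in place of code of your own. Each camera call takes 0.05 s, during which the arm holds its last target. There are 200 camera calls.

## Task

Working the counting board only by its handle, lift the handle so that the steel balls roll gently out of the channel and one drops into each of the six pockets (rock it again if a pocket stays empty), then push the handle below level to tip the two left-over balls back into the channel. Leave the board level with the six pockets full and the two spare balls lying in the channel, and let go. Do not touch the balls, lose none off the board, and leave everything else on the table where it is.

Things in the scene. Friction and masses are not known exactly. Their poses are not given: they have to be found in the camera images.
- stand: the counting board's stand, fixed to the table: steel foot 150 x 150 x 8 mm with two upright cheeks 40 mm wide, 152 mm high, at y = +-60 mm (outer faces 63 mm). Origin at the centre of the foot's underside, on the table. Its x axis runs level along the board, away from the handle; its y axis is along the pivot; z up. It stands turned differently every time
- board (a joint): tilt of the counting board about its pivot (rad). 0 = level, as at the start; positive = handle and channel lifted, far end down; negative = handle pushed down; stops at -0.55 and +0.55. Stiff: the board stays where it is left; moving it takes about 4 N at the handle. Board frame: the stand's axes turned about the pivot by this angle
- pivot (a point): middle of the pivot axis and origin of the board frame, on the flat face, 140 mm above the table. The board is a wooden tray, inside x -95 to +75 mm, 88 mm wide, 8 mm side walls, rim 24 mm above the face. From the handle end: channel (x -95 to -45), two rows of three pockets (middles at x -24 and +12; y -27, 0, +27), low round ridges (2 mm) between the columns, flat apron to the end wall
- handle (a point): place to grip on the board's handle, a straight wooden bar 16 mm wide (y) and 16 mm high that sticks out 85 mm from the tray's end along the board's -x; the point is on the bar's centre line, 165 mm from the pivot (board frame x -165, z -10 mm), 63 mm outside the tray and 22 mm from the bar's free end. Its axes are those of the board
- channel (a point): mid width of the channel, 10 mm from its end wall, level with the flat face (board x -85 mm); axes those of the board. The channel floor slopes down 0.2 rad towards the handle: with the board level balls stay in it; they run out beyond +0.2 rad. Its end wall is a shallow V that gathers balls at mid width. Balls roll freely; a fast one may skip a pocket, and one passes over a filled pocket when the tilt is steep (near 0.5) or it has some way to roll
- pocket0 (a point): square pocket 23 x 23 mm, 19 mm deep, in the row nearer to the channel, -y side of the board; the point is where the centre of a ball lies that sits in the pocket, 9 mm below the board's face
- pocket1 (a point): square pocket 23 x 23 mm, 19 mm deep, in the row nearer to the channel, middle of the board; the point is where the centre of a ball lies that sits in the pocket, 9 mm below the board's face
- pocket2 (a point): square pocket 23 x 23 mm, 19 mm deep, in the row nearer to the channel, +y side of the board; the point is where the centre of a ball lies that sits in the pocket, 9 mm below the board's face
- pocket3 (a point): square pocket 23 x 23 mm, 19 mm deep, in the row farther from the channel, -y side of the board; the point is where the centre of a ball lies that sits in the pocket, 9 mm below the board's face
- pocket4 (a point): square pocket 23 x 23 mm, 19 mm deep, in the row farther from the channel, middle of the board; the point is where the centre of a ball lies that sits in the pocket, 9 mm below the board's face
- pocket5 (a point): square pocket 23 x 23 mm, 19 mm deep, in the row farther from the channel, +y side of the board; the point is where the centre of a ball lies that sits in the pocket, 9 mm below the board's face
- ball0: one of eight identical polished steel bearing balls, 20 mm diameter, 33 g; the origin is its centre
- ball1: one of eight identical polished steel bearing balls, 20 mm diameter, 33 g; the origin is its centre
- ball2: one of eight identical polished steel bearing balls, 20 mm diameter, 33 g; the origin is its centre
- ball3: one of eight identical polished steel bearing balls, 20 mm diameter, 33 g; the origin is its centre
- ball4: one of eight identical polished steel bearing balls, 20 mm diameter, 33 g; the origin is its centre
- ball5: one of eight identical polished steel bearing balls, 20 mm diameter, 33 g; the origin is its centre
- ball6: one of eight identical polished steel bearing balls, 20 mm diameter, 33 g; the origin is its centre
- ball7: one of eight identical polished steel bearing balls, 20 mm diameter, 33 g; the origin is its centre
- lens: bystander: black photographic lens standing upright, 56 mm diameter, 50 mm high; origin at its underside
- jar: bystander: small glass jar with aluminium cap, 48 mm diameter, 55 mm high; origin at its underside
- screwdriver: bystander: screwdriver with black handle, lying flat, about 200 mm long
- lensboard: bystander: square black plate, 110 x 110 x 6 mm with a 42 mm hole, lying flat; origin at its underside
- rod: bystander: dark steel rod 12 mm dia x 200 mm long, lying flat

How it is judged:
By the outcome, as a careful person would: the job done as asked, in the order asked, and still so for the second after the job is handed in, with the robot touching nothing.
It also fails if it takes over 67 s, if anything falls off the work surface, if the arm or the gripper's body presses on something with over 40 N, if the wrist force passes 120 N, or if a joint passes its speed limit or range.

## Working session

There is one attempt and no reset: what is moved stays moved. The work goes in short steps, Python scripts to look and compute and a shell command to move; the robot and the scene stay as the last step left them, time stands still between calls to the robot, and variables do not carry over. Pictures are saved under pics/ and viewed, at most 11 in all, crops included, and the job is handed in when it is done.

```bash
mkdir -p pics
cat > h.py <<'E'
import cv2,numpy as np
from bench import sense,snapshot,trace,place_of
def save(s,n): cv2.imwrite('pics/%s.png'%n,cv2.cvtColor(s['image'],cv2.COLOR_RGB2BGR))
def proj(s,X):
    c=np.asarray(s['R'])@np.asarray(X,float)+np.asarray(s['t']);p=np.asarray(s['intrinsics'])@c;return p[:2]/p[2]
E
python3 - <<'E'
from h import *
print(sense())
for n in('top','side'):
    s=snapshot(n);save(s,n+'0')
    for q in('stand','pivot','handle','channel','pocket0','pocket1','pocket2','pocket3','pocket4','pocket5','lens','jar','screwdriver','lensboard','rod'):
        print(n,q,[(np.round(d['location']),round(d['conf'],2)) for d in place_of(s,q)[:1]])
E
```

```text
{'time': 0.0, 'joint_pos': array([ 7.12518496e+01,  7.51401377e+00,  8.53303720e+01,  2.68588407e-03,
        8.72591054e+01, -4.89181079e+00]), 'qd': array([ 0.00949635,  0.01523908,  0.00227071, -0.09922187, -0.05319034,
        0.07707928]), 'joint_efforts': array([ 4.86638128e-04, -5.69380760e+01, -5.00571620e+01, -2.02973324e-04,
        1.45801215e-02, -9.15550208e-05]), 'tool_pos': array([143.47872823, 582.06884221, 247.24531369]), 'tcp_rot': array([-1.79897115e+02, -1.14979582e-02,  1.66143519e+02]), 'ft_force': array([-0.2807333 ,  0.24417903, -0.26085637]), 'wrist_torque': array([ 0.01035133, -0.02640496,  0.00190744]), 'grip_force': 0.0, 'finger_gap': 85.26807807914847}
top stand [(array([ 598., -109.,    2.]), 0.93)]
top pivot []
top handle [(array([ 515., -254.,  128.]), 0.91)]
top channel [(array([ 553., -189.,  141.]), 0.93)]
top pocket0 [(array([ 559., -113.,  130.]), 0.96)]
top pocket1 [(array([ 559., -113.,  130.]), 0.96)]
top pocket2 [(array([ 559., -113.,  130.]), 0.96)]
top pocket3 [(array([ 559., -113.,  130.]), 0.96)]
top pocket4 [(array([ 559., -113.,  130.]),
[... 325 characters left out ...]
97., -112.,   -0.]), 0.8)]
side pivot [(array([ 597., -115.,  142.]), 0.8)]
side handle [(array([ 510., -258.,  127.]), 0.82)]
side channel [(array([ 552., -185.,  138.]), 0.63)]
side pocket0 [(array([ 608., -146.,  131.]), 0.93)]
side pocket1 [(array([ 608., -146.,  131.]), 0.93)]
side pocket2 [(array([ 608., -146.,  131.]), 0.93)]
side pocket3 [(array([ 608., -146.,  131.]), 0.93)]
side pocket4 [(array([ 608., -146.,  131.]), 0.93)]
side pocket5 [(array([ 608., -146.,  131.]), 0.93)]
side lens []
side jar [(array([715.,  23.,   5.]), 0.64)]
side screwdriver [(array([442., 370.,   2.]), 0.64)]
side lensboard [(array([624., 313.,  -0.]), 0.96)]
side rod [(array([ 521., -488.,   -3.]), 0.58)]
```

View pics/top0.png

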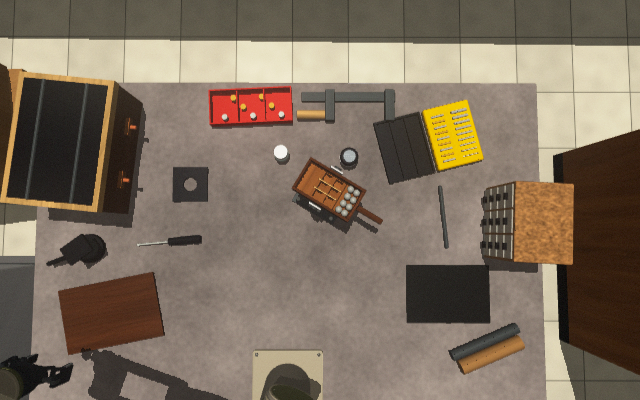

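View pics/side0.png

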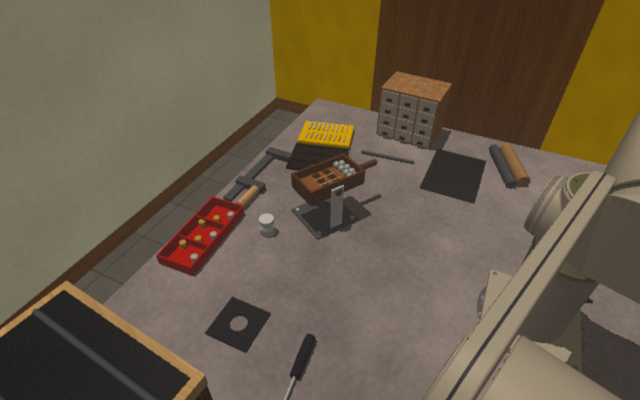

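The channel with eight balls shows at about (350,200) in the top view, with the handle running to (380,228). I'll refine the board pose with a model fit over all the detections.

Run:
```python
from h import *
from scipy.optimize import least_squares
M={'handle':[(-165,0,-10)],'channel':[(-85,0,0)],'pivot':[(0,0,0)],'stand':[(0,0,-140)],'pocket0':[(x,y,-9) for x in(-24,12) for y in(-27,0,27)]}
obs=[]
for i in range(2):
  for n in('top','side'):
    s=snapshot(n)
    for q in M:
        for d in place_of(s,q)[:6 if q=='pocket0' else 1]:
            if d['conf']>.5: obs.append((n,q,np.array(d['location'])))
def model(v,q): 
    c,S=np.cos(v[2]),np.sin(v[2]); return np.array([(v[0]+c*x-S*y,v[1]+S*x+c*y,140+z) for x,y,z in M[q]])
def f(v): return np.concatenate([(lambda P:P[np.argmin(np.linalg.norm(P-o,axis=1))]-o)(model(v,q)) for _,q,o in obs])
r=least_squares(f,[597,-112,1.04],loss='soft_l1',f_scale=4,x_scale=[1,1,.01]);v=r.x
print(v,np.degrees(v[2]),len(obs))
for k,(n,q,o) in enumerate(obs): print(n,q,np.round(f(v)[3*k:3*k+3],1))
print('handle',model(v,'handle'))
t=[snapshot('top'),snapshot('side')]
c,S=np.cos(v[2]),np.sin(v[2])
for s,nm in zip(t,('ot','os')):
    im=cv2.resize(s['image'],None,fx=4,fy=4,interpolation=cv2.INTER_CUBIC)[:,:,::-1].copy()
    B=lambda x,y,z:tuple(np.int32(4*proj(s,(v[0]+c*x-S*y,v[1]+S*x+c*y,140+z))+2))
    for z,xs,ys in((24,(-103,83),(-52,52)),(-2,(-187,-102),(-8,8))):
        cv2.polylines(im,[np.array([B(xs[a],ys[b],z) for a,b in((0,0),(1,0),(1,1),(0,1))])],True,(0,255,0),1)
    for x,y,z in M['pocket0']: cv2.circle(im,B(x,y,0),3,(255,0,0),-1)
    u=B(-60,0,0); cv2.imwrite('pics/%s.png'%nm,im[u[1]-220:u[1]+220,u[0]-300:u[0]+300])
```

```text
[ 596.93294489 -112.70244815    1.04178335] 59.68978928846866 39
top handle [-1.9 -1.3  1. ]
top channel [ 0.7  1.3 -3.5]
top pivot [-0.5  5.8  2.5]
top stand [ 5.  -5.   0.7]
top pocket0 [-1.4 -2.6  2.6]
top pocket0 [ 3.5 -4.   0. ]
top pocket0 [ 0.7 -0.5 -0.5]
top pocket0 [-4.6 -0.4 -2.3]
top pocket0 [-3.1  4.4  5.2]
top pocket0 [-3.1  1.2  2. ]
side channel [ 3.3 -1.2 -0.7]
side pivot [ 0.1 -1.2  0.5]
side stand [-0.1 -0.8  0.4]
side pocket0 [-1.   0.7 -0.1]
side pocket0 [-0.1  2.3 -2. ]
side pocket0 [0.5 0.8 0.9]
side pocket0 [-0.7 -2.4 -4.1]
side pocket0 [ 0.9 -1.5 -0.3]
side pocket0 [-0.6  3.3 -1.6]
top handle [-2.2 -2.2  1. ]
top channel [37.1 67.8 12.7]
top pivot [-0.1  3.5  1.2]
top stand [ 1.6 -2.3  0.4]
top pocket0 [ 1.  -1.3  1.3]
top pocket0 [-2.  -1.1  3.6]
top pocket0 [ 0.2 -7.   2. ]
top pocket0 [ 0.9  1.5 -2.9]
top pocket0 [-1.3  0.1 -0.6]
top pocket0 [-1.5 -2.5 -0.1]
side handle [0.7 6.7 3.2]
side channel [ 1.1 -2.5  1.9]
side pivot [-1.5 -0.3 -1.3]
side stand [-1.6  2.5  2.5]
side pocket0 [ 3.3  0.  -0.1]
side pocket0 [ 2.8  3.7 -2.2]
side pocket0 [-0.1 -2.4 -5.7]
side pocket0 [0.5 1.  3. ]
side pocket0 [-1.8 -1.4 -0.8]
side pocket0 [-1.1  3.6 -2.5]
handle [[ 513.66050036 -255.14787623  130.        ]]
```

View pics/ot.png

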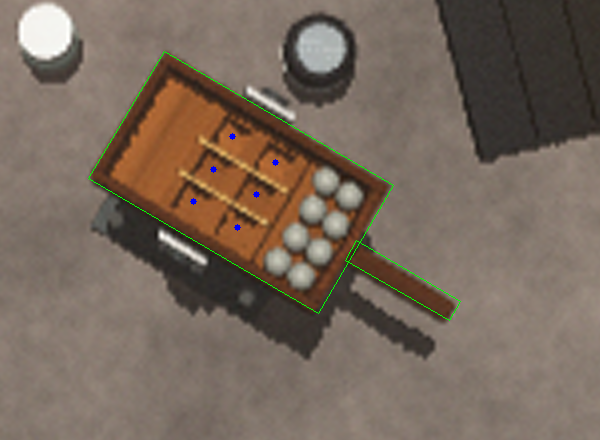

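Run:
```python
import numpy as np
from bench import sense
from scipy.spatial.transform import Rotation as R
s=sense();T=R.from_euler('xyz',s['tcp_rot'],degrees=True);p=s['tool_pos']
print(p,s['tcp_rot'])
# target: above handle
G=np.array([513.7,-255.1,250]);n=28
Tg=R.from_euler('xyz',[180,0,59.69],degrees=True)
rel=T.inv()*Tg; w=rel.as_rotvec()/n; print('w',w)
d=T.inv().apply(G-p)
# sum of R^k a = d
D=R.from_rotvec(w).as_matrix();S=sum(np.linalg.matrix_power(D,k) for k in range(n))
print('shift cm',np.linalg.solve(S,d)/10)
# board twist per 0.01 rad tilt up (positive: handle lifted). tool x=board x, y=-board y, z=-board z ; pivot in tool frame
for dth in(.05,.04,.02,.01):
  # positive tilt: handle(-x) lifts: rotation about board +y -> about tool -y
  Q=R.from_rotvec([0,-dth,0]).as_matrix(); piv=np.array([165,0,-10-2]) # TCP 2mm ahead of grasp point
  print(dth,(np.eye(3)-Q)@piv/10)
```

```text
[143.63461056 582.57250205 248.32357668] [1.79996512e+02 2.16749775e-03 1.66149944e+02]
w [ 2.76464050e-06 -1.08193494e-06  6.63598763e-02]
shift cm [-3.79195832 -0.06527828 -0.00595334]
0.05 [-0.0393543   0.         -0.82615598]
0.04 [-0.03478896  0.         -0.66078389]
0.02 [-0.02069851  0.         -0.33021799]
0.01 [-0.01117481  0.         -0.16505725]
```

The fit overlays cleanly: the handle bar outline matches to about 1 px, and the rim and pockets line up. Now I'll move above the handle.

```bash
python3 -m handwheel '[[1,-3.79,-0.065,0,0,0,0.0664],[1,-3.79,-0.065,0,0,0,0.0664],[1,-3.79,-0.065,0,0,0,0.0664],[1,-3.79,-0.065,0,0,0,0.0664],[1,-3.79,-0.065,0,0,0,0.0664],[1,-3.79,-0.065,0,0,0,0.0664],[1,-3.79,-0.065,0,0,0,0.0664],[1,-3.79,-0.065,0,0,0,0.0664],[1,-3.79,-0.065,0,0,0,0.0664],[1,-3.79,-0.065,0,0,0,0.0664]]' 40
python3 -m handwheel '[[1,-3.79,-0.065,0,0,0,0.0664],[1,-3.79,-0.065,0,0,0,0.0664],[1,-3.79,-0.065,0,0,0,0.0664],[1,-3.79,-0.065,0,0,0,0.0664],[1,-3.79,-0.065,0,0,0,0.0664],[1,-3.79,-0.065,0,0,0,0.0664],[1,-3.79,-0.065,0,0,0,0.0664],[1,-3.79,-0.065,0,0,0,0.0664],[1,-3.79,-0.065,0,0,0,0.0664],[1,-3.79,-0.065,0,0,0,0.0664]]'
python3 -m handwheel '[[1,-3.79,-0.065,0,0,0,0.0664],[1,-3.79,-0.065,0,0,0,0.0664],[1,-3.79,-0.065,0,0,0,0.0664],[1,-3.79,-0.065,0,0,0,0.0664],[1,-3.79,-0.065,0,0,0,0.0664],[1,-3.79,-0.065,0,0,0,0.0664],[1,-3.79,-0.065,0,0,0,0.0664],[1,-3.79,-0.065,0,0,0,0.0664],[1,0,0,0,0,0,0],[1,0,0,0,0,0,0]]'
cat > st.py <<'E'
from h import *
from scipy.spatial.transform import Rotation as R
s=sense();T=R.from_euler('xyz',s['tcp_rot'],degrees=True)
print(s['time'],s['tool_pos'].round(1),s['tcp_rot'].round(2),s['joint_pos'].round(1))
print('to grasp, tool cm',T.inv().apply(np.array([513.7,-255.1,128])-s['tool_pos']).round(1)/10, 'rotvec',(T.inv()*R.from_euler('xyz',[180,0,59.69],degrees=True)).as_rotvec().round(4))
E
python3 st.py
```

```text
time: 3.73
tool_pos: [460.8, 384.2, 248.3]
tcp_rot: [180.0, -0.0, 127.9]
ft_force: [0.2, 0.1, -0.1]
finger_gap: 85.5
grip_force: 0.0
time: 4.57
tool_pos: [587.0, 33.9, 248.3]
tcp_rot: [180.0, 0.0, 89.9]
ft_force: [0.8, -0.3, 0.1]
finger_gap: 85.4
grip_force: 0.0
time: 5.4
tool_pos: [512.0, -256.7, 248.3]
tcp_rot: [180.0, 0.0, 59.4]
ft_force: [0.6, 0.0, -1.4]
finger_gap: 85.6
grip_force: 0.0
5.4 [ 512.  -256.7  248.3] [180.     0.    59.41] [-31.8   3.3  89.7  -0.   87.   -1.2]
to grasp, tool cm [ 0.22  0.07 12.03] rotvec [ 0.0001  0.0001 -0.0049]
```

```bash
python3 -m handwheel '[[1,0.22,0.07,1,0,0,-0.0049],[1,0,0,2,0,0,0],[1,0,0,2,0,0,0],[1,0,0,2,0,0,0],[1,0,0,2,0,0,0],[1,0,0,1.5,0,0,0],[1,0,0,1,0,0,0],[1,0,0,0.5,0,0,0],[1,0,0,0,0,0,0],[0,0,0,0,0,0,0],[-0.4,0,0,0,0,0,0],[-0.4,0,0,0,0,0,0]]' 40
python3 st.py
```

```text
time: 6.4
tool_pos: [515.5, -253.5, 129.7]
tcp_rot: [179.9, 0.0, 59.9]
ft_force: [-0.1, 0.1, -0.2]
finger_gap: 51.6
grip_force: 0.0
6.4 [ 515.5 -253.5  129.7] [179.87   0.    59.91] [-31.3   8.4  96.9   0.   74.5  -1.2]
to grasp, tool cm [-0.23 -0.08  0.17] rotvec [0.0022 0.     0.0039]
```

```bash
python3 -m handwheel '[[-1,0,0,0,0,0,0],[-1,0,0,0,0,0,0],[-1,0,0,0,0,0,0],[-1,0,0,0,0,0,0],[-1,0,0,0,0,0,0],[-1,0,0,0,0,0,0]]' 40
python3 st.py
```

```text
time: 6.9
tool_pos: [513.5, -252.5, 127.9]
tcp_rot: [-179.8, -0.0, 59.9]
ft_force: [-6.3, 3.9, 2.4]
finger_gap: 15.2
grip_force: 41.7
6.9 [ 513.5 -252.5  127.9] [-1.7982e+02 -2.0000e-02  5.9860e+01] [-31.3   8.5  97.1   0.   74.7  -1.2]
to grasp, tool cm [-0.22  0.15 -0.01] rotvec [-0.0032 -0.0003  0.003 ]
```

```bash
python3 -m handwheel '[[-1,-0.01,-0.06,-0.165,0,-0.01,0],[-1,-0.02,0,-0.327,0,-0.02,0],[-1,-0.02,0,-0.327,0,-0.02,0],[-1,-0.02,0,-0.327,0,-0.02,0],[-1,-0.02,0,-0.327,0,-0.02,0],[-1,-0.02,0,-0.327,0,-0.02,0],[-1,-0.02,0,-0.327,0,-0.02,0],[-1,-0.02,0,-0.327,0,-0.02,0],[-1,-0.02,0,-0.327,0,-0.02,0],[-1,-0.011,0,-0.165,0,-0.01,0]]'
cat > look.py <<'E'
import sys
from h import *
from scipy.spatial.transform import Rotation as R
s=sense();T=R.from_euler('xyz',s['tcp_rot'],degrees=True)
Rb=R.from_euler('z',59.69,degrees=True);P=np.array([596.9,-112.7,140])
zb=Rb.inv().apply(-T.as_matrix()[:,2]);tool=np.arctan2(zb[0],zb[2])
h=Rb.inv().apply(s['tool_pos']-P)
ang=np.arctan2(h[2],-h[0])+np.arctan2(12,165)
print('t',round(s['time'],2),'tilt by tool',round(tool,3),'by pos',round(ang,3),'radius',round(np.hypot(h[0],h[2]),1),'y',h[1].round(1),'F',Rb.inv().apply(s['ft_force']).round(1),'gap',round(s['finger_gap'],1))
th=tool
if len(sys.argv)>1:
    a=snapshot('top')
    B=lambda x,y,z:P+Rb.apply(R.from_euler('y',th).apply((x,y,z)))
    # rectify board face to 4 px/mm, plane z=+5 , x from -105..85 , y -55..55
    src=np.float32([proj(a,B(x,y,3)) for x,y in((-105,-55),(85,-55),(85,55),(-105,55))])
    H=cv2.getPerspectiveTransform(src,np.float32([(0,0),(570,0),(570,330),(0,330)]))
    im=cv2.warpPerspective(a['image'],H,(570,330),flags=cv2.INTER_CUBIC)
    if sys.argv[1]!='n': cv2.imwrite('pics/%s.png'%sys.argv[1],im[:,:,::-1])
    for n,c in(('top',a),('side',snapshot('side'))):
      out=[]
      for d in place_of(c,'ball0'):
        if d['conf']<.4: continue
        out.append(tuple(np.round(R.from_euler('y',-th).apply(Rb.inv().apply(np.array(d['location'])-P))).astype(int)))
      print(n,sorted(out))
E
python3 look.py n
```

```text
time: 7.73
tool_pos: [513.8, -252.0, 157.9]
tcp_rot: [-179.9, 10.5, 59.9]
ft_force: [-6.4, 0.4, -4.8]
finger_gap: 15.2
grip_force: 40.9
t 7.73 tilt by tool 0.183 by pos 0.182 radius 163.2 y 1.4 F [-2.9  5.7 -4.8] gap 15.2
top []
side [(np.int64(-84), np.int64(-32), np.int64(2)), (np.int64(-84), np.int64(2), np.int64(2)), (np.int64(-82), np.int64(-9), np.int64(0)), (np.int64(-80), np.int64(14), np.int64(1)), (np.int64(-66), np.int64(-33), np.int64(7)), (np.int64(-66), np.int64(10), np.int64(5)), (np.int64(-65), np.int64(-12), np.int64(6))]
```

```bash
python3 -m handwheel '[[-1,-0.01,0,-0.163,0,-0.01,0],[-1,-0.005,0,-0.082,0,-0.005,0],[-1,-0.005,0,-0.082,0,-0.005,0],[-1,-0.005,0,-0.082,0,-0.005,0],[-1,-0.005,0,-0.082,0,-0.005,0],[-1,-0.005,0,-0.082,0,-0.005,0],[-1,-0.005,0,-0.082,0,-0.005,0],[-1,-0.005,0,-0.082,0,-0.005,0],[-1,0,0,0,0,0,0],[-1,0,0,0,0,0,0],[-1,0,0,0,0,0,0],[-1,0,0,0,0,0,0]]'
python3 look.py n
python3 -c "
from h import *
a=snapshot('side');save(a,'s1')
u=proj(a,(575,-150,150)).astype(int);im=cv2.resize(a['image'][u[1]-55:u[1]+55,u[0]-75:u[0]+75],None,fx=5,fy=5,interpolation=cv2.INTER_CUBIC)
cv2.imwrite('pics/s1c.png',im[:,:,::-1])"
```

```text
time: 8.93
tool_pos: [514.2, -251.3, 165.0]
tcp_rot: [-179.9, 13.0, 59.9]
ft_force: [-6.7, 3.1, -3.5]
finger_gap: 15.5
grip_force: 41.0
t 8.93 tilt by tool 0.227 by pos 0.226 radius 163.3 y 1.4 F [-0.7  7.4 -3.5] gap 15.5
top [(np.int64(-79), np.int64(34), np.int64(0))]
side [(np.int64(-85), np.int64(-8), np.int64(2)), (np.int64(-84), np.int64(-36), np.int64(3)), (np.int64(-79), np.int64(12), np.int64(1)), (np.int64(-68), np.int64(-12), np.int64(5)), (np.int64(-65), np.int64(8), np.int64(3)), (np.int64(-62), np.int64(-34), np.int64(8))]
```

View pics/s1c.png

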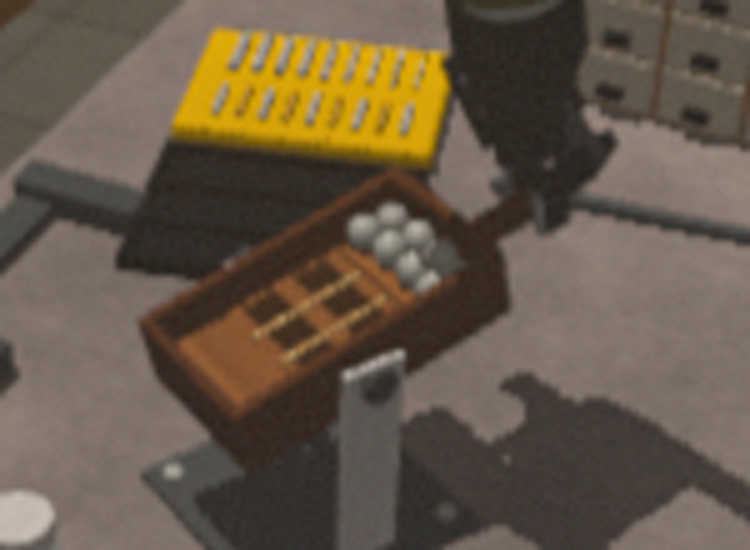

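The side view shows the board at about 0.23 rad. All the balls are still in the channel, around (390,245), and all six pockets are empty. I'll continue slowly.

```bash
python3 -m handwheel '[[-1,-0.005,0,-0.082,0,-0.005,0],[-1,-0.005,0,-0.082,0,-0.005,0],[-1,-0.005,0,-0.082,0,-0.005,0],[-1,-0.005,0,-0.082,0,-0.005,0],[-1,0,0,0,0,0,0],[-1,0,0,0,0,0,0],[-1,0,0,0,0,0,0],[-1,0,0,0,0,0,0],[-1,0,0,0,0,0,0],[-1,0,0,0,0,0,0]]' | grep -c time
python3 look.py n
```

```text
1
t 10.02 tilt by tool 0.247 by pos 0.247 radius 163.3 y 1.4 F [-1.7  6.9 -2.9] gap 15.4
top [(np.int64(-81), np.int64(32), np.int64(1))]
side [(np.int64(-88), np.int64(-36), np.int64(2)), (np.int64(-87), np.int64(-8), np.int64(2)), (np.int64(-66), np.int64(-13), np.int64(8)), (np.int64(-66), np.int64(10), np.int64(5)), (np.int64(-63), np.int64(-34), np.int64(7)), (np.int64(363), np.int64(378), np.int64(-50))]
```

```bash
python3 -m handwheel '[[-1,-0.005,0,-0.082,0,-0.005,0],[-1,-0.005,0,-0.082,0,-0.005,0],[-1,-0.005,0,-0.082,0,-0.005,0],[-1,-0.005,0,-0.082,0,-0.005,0],[-1,-0.005,0,-0.082,0,-0.005,0],[-1,-0.005,0,-0.082,0,-0.005,0],[-1,0,0,0,0,0,0],[-1,0,0,0,0,0,0],[-1,0,0,0,0,0,0],[-1,0,0,0,0,0,0],[-1,0,0,0,0,0,0],[-1,0,0,0,0,0,0]]' | grep -c time
python3 look.py n
```

```text
1
t 11.22 tilt by tool 0.277 by pos 0.277 radius 163.2 y 1.4 F [-1.9  7.2 -2.3] gap 15.8
top [(np.int64(400), np.int64(192), np.int64(-30))]
side [(np.int64(-66), np.int64(-9), np.int64(6)), (np.int64(-60), np.int64(12), np.int64(3)), (np.int64(-48), np.int64(-35), np.int64(10)), (np.int64(-48), np.int64(-11), np.int64(12)), (np.int64(-47), np.int64(7), np.int64(8)), (np.int64(-44), np.int64(33), np.int64(13))]
```

```bash
python3 -m handwheel '[[-1,0,0,0,0,0,0],[-1,0,0,0,0,0,0],[-1,0,0,0,0,0,0],[-1,0,0,0,0,0,0],[-1,0,0,0,0,0,0],[-1,0,0,0,0,0,0],[-1,0,0,0,0,0,0],[-1,0,0,0,0,0,0],[-1,0,0,0,0,0,0],[-1,0,0,0,0,0,0]]' | grep -c time
python3 look.py n
```

```text
1
t 12.25 tilt by tool 0.277 by pos 0.277 radius 163.3 y 1.4 F [-1.3  7.3 -3.3] gap 15.1
top [(np.int64(367), np.int64(378), np.int64(-40))]
side [(np.int64(-67), np.int64(-11), np.int64(6)), (np.int64(-60), np.int64(13), np.int64(6)), (np.int64(-49), np.int64(-10), np.int64(7)), (np.int64(13), np.int64(-29), np.int64(-9))]
```

```bash
cat > crop.py <<'E'
import sys
from h import *
a=snapshot('side')
u=proj(a,(590,-120,150)).astype(int);im=cv2.resize(a['image'][u[1]-38:u[1]+38,u[0]-50:u[0]+50],None,fx=7,fy=7,interpolation=cv2.INTER_CUBIC)
cv2.imwrite('pics/%s.png'%sys.argv[1],im[:,:,::-1])
E
python3 crop.py s2
```

```text
(no output)
```

View pics/s2.png

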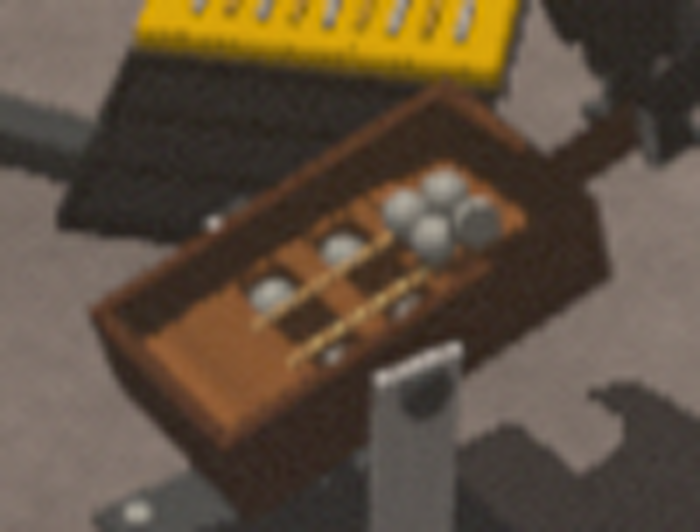

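All four outer pockets are full. Four balls have gathered at the mouth of the middle column, near (440,215), and the two middle pockets are empty. I'll tilt a little more.

```bash
python3 -m handwheel '[[-1,-0.005,0,-0.082,0,-0.005,0],[-1,-0.005,0,-0.082,0,-0.005,0],[-1,-0.005,0,-0.082,0,-0.005,0],[-1,-0.005,0,-0.082,0,-0.005,0],[-1,-0.005,0,-0.082,0,-0.005,0],[-1,-0.005,0,-0.082,0,-0.005,0],[-1,-0.005,0,-0.082,0,-0.005,0],[-1,0,0,0,0,0,0],[-1,0,0,0,0,0,0],[-1,0,0,0,0,0,0],[-1,0,0,0,0,0,0],[-1,0,0,0,0,0,0]]' | grep -c time
python3 look.py n
```

```text
1
t 13.5 tilt by tool 0.312 by pos 0.313 radius 163.3 y 1.4 F [-2.3  6.4 -2.7] gap 15.3
top [(np.int64(-19), np.int64(31), np.int64(-10))]
side [(np.int64(-64), np.int64(-11), np.int64(8)), (np.int64(-49), np.int64(-11), np.int64(10)), (np.int64(-48), np.int64(7), np.int64(4))]
```

The balls are still bridging the mouth of the middle column, so I'll rock the board: down to about 0.11 rad, then up again.

```bash
python3 -m handwheel '[[-1,0.027,0,0.327,0,0.02,0],[-1,0.027,0,0.327,0,0.02,0],[-1,0.027,0,0.327,0,0.02,0],[-1,0.027,0,0.327,0,0.02,0],[-1,0.027,0,0.327,0,0.02,0],[-1,0.027,0,0.327,0,0.02,0],[-1,0.027,0,0.327,0,0.02,0],[-1,0.027,0,0.327,0,0.02,0],[-1,0.027,0,0.327,0,0.02,0],[-1,0.027,0,0.327,0,0.02,0],[-1,0,0,0,0,0,0],[-1,0,0,0,0,0,0]]' | grep -c time
python3 look.py n
python3 -m handwheel '[[-1,-0.02,0,-0.327,0,-0.02,0],[-1,-0.02,0,-0.327,0,-0.02,0],[-1,-0.02,0,-0.327,0,-0.02,0],[-1,-0.02,0,-0.327,0,-0.02,0],[-1,-0.02,0,-0.327,0,-0.02,0],[-1,-0.01,0,-0.163,0,-0.01,0],[-1,-0.01,0,-0.163,0,-0.01,0],[-1,-0.01,0,-0.163,0,-0.01,0],[-1,-0.01,0,-0.163,0,-0.01,0],[-1,-0.01,0,-0.163,0,-0.01,0],[-1,-0.01,0,-0.163,0,-0.01,0],[-1,0,0,0,0,0,0]]' | grep -c time
python3 -m handwheel '[[-1,0,0,0,0,0,0],[-1,0,0,0,0,0,0],[-1,0,0,0,0,0,0],[-1,0,0,0,0,0,0],[-1,0,0,0,0,0,0],[-1,0,0,0,0,0,0]]' | grep -c time
python3 look.py n; python3 crop.py s3
```

```text
1
t 14.7 tilt by tool 0.111 by pos 0.111 radius 163.2 y 1.5 F [-0.5  6.9 -2.7] gap 15.1
top [(np.int64(-48), np.int64(9), np.int64(13)), (np.int64(-45), np.int64(-11), np.int64(7)), (np.int64(-24), np.int64(22), np.int64(-7)), (np.int64(-23), np.int64(-26), np.int64(-11)), (np.int64(16), np.int64(-27), np.int64(-9)), (np.int64(16), np.int64(25), np.int64(-10))]
side [(np.int64(-82), np.int64(-9), np.int64(3)), (np.int64(-77), np.int64(10), np.int64(1)), (np.int64(-52), np.int64(-8), np.int64(7)), (np.int64(-51), np.int64(9), np.int64(10)), (np.int64(355), np.int64(380), np.int64(-99))]
1
1
t 16.4 tilt by tool 0.272 by pos 0.274 radius 163.2 y 1.4 F [-1.7  7.8 -0.8] gap 15.5
top [(np.int64(-22), np.int64(0), np.int64(-13))]
side [(np.int64(-67), np.int64(-9), np.int64(3)), (np.int64(-48), np.int64(8), np.int64(9)), (np.int64(-46), np.int64(-8), np.int64(9))]
```

View pics/s3.png

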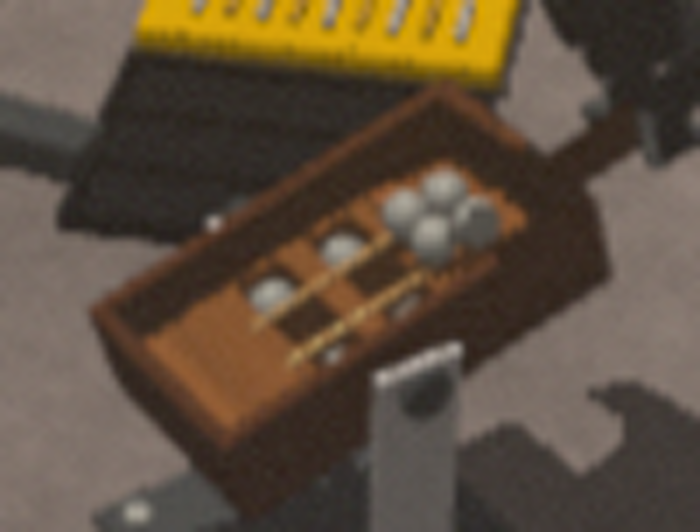

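The same bridge has formed again: the four balls near (440,210) are a 2x2 block. I'll take the board just below level so that they all regroup in the V of the channel, then lift again.

```bash
python3 -m handwheel '[[-1,0.027,0,0.327,0,0.02,0],[-1,0.061,0,0.653,0,0.04,0],[-1,0.061,0,0.653,0,0.04,0],[-1,0.061,0,0.653,0,0.04,0],[-1,0.061,0,0.653,0,0.04,0],[-1,0.061,0,0.653,0,0.04,0],[-1,0.061,0,0.653,0,0.04,0],[-1,0.061,0,0.653,0,0.04,0],[-1,0.061,0,0.653,0,0.04,0],[-1,0.027,0,0.327,0,0.02,0],[-1,0,0,0,0,0,0],[-1,0,0,0,0,0,0]]' | grep -c time
python3 -m handwheel '[[-1,0,0,0,0,0,0],[-1,0,0,0,0,0,0],[-1,0,0,0,0,0,0],[-1,0,0,0,0,0,0],[-1,0,0,0,0,0,0],[-1,0,0,0,0,0,0]]' | grep -c time
python3 look.py n
```

```text
1
1
t 18.15 tilt by tool -0.087 by pos -0.092 radius 163.2 y 1.4 F [-2.9  6.2 -4. ] gap 15.4
top [(np.int64(-82), np.int64(-14), np.int64(4)), (np.int64(-64), np.int64(-11), np.int64(5)), (np.int64(-62), np.int64(8), np.int64(10)), (np.int64(-22), np.int64(-25), np.int64(-11))]
side [(np.int64(-82), np.int64(11), np.int64(1)), (np.int64(-68), np.int64(-10), np.int64(4)), (np.int64(-67), np.int64(10), np.int64(6))]
```

```bash
python3 -m handwheel '[[-1,-0.02,0,-0.327,0,-0.02,0],[-1,-0.035,0,-0.653,0,-0.04,0],[-1,-0.035,0,-0.653,0,-0.04,0],[-1,-0.035,0,-0.653,0,-0.04,0],[-1,-0.035,0,-0.653,0,-0.04,0],[-1,-0.035,0,-0.653,0,-0.04,0],[-1,-0.035,0,-0.653,0,-0.04,0],[-1,-0.035,0,-0.653,0,-0.04,0],[-1,-0.035,0,-0.653,0,-0.04,0],[-1,-0.02,0,-0.327,0,-0.02,0],[-1,-0.02,0,-0.327,0,-0.02,0],[-1,-0.02,0,-0.327,0,-0.02,0]]' | grep -c time
python3 -m handwheel '[[-1,0,0,0,0,0,0],[-1,0,0,0,0,0,0],[-1,0,0,0,0,0,0],[-1,0,0,0,0,0,0],[-1,0,0,0,0,0,0],[-1,0,0,0,0,0,0]]' | grep -c time
python3 look.py n
python3 -m handwheel '[[-1,-0.01,0,-0.163,0,-0.01,0],[-1,-0.01,0,-0.163,0,-0.01,0],[-1,-0.01,0,-0.163,0,-0.01,0],[-1,-0.01,0,-0.163,0,-0.01,0],[-1,-0.01,0,-0.163,0,-0.01,0],[-1,-0.01,0,-0.163,0,-0.01,0],[-1,-0.01,0,-0.163,0,-0.01,0],[-1,-0.01,0,-0.163,0,-0.01,0],[-1,0,0,0,0,0,0],[-1,0,0,0,0,0,0],[-1,0,0,0,0,0,0],[-1,0,0,0,0,0,0]]' | grep -c time
python3 look.py n
```

```text
1
1
t 19.85 tilt by tool 0.313 by pos 0.317 radius 163.3 y 1.4 F [-1.9  9.4  0.6] gap 15.3
top []
side [(np.int64(-5), np.int64(-6), np.int64(15)), (np.int64(1), np.int64(12), np.int64(14)), (np.int64(16), np.int64(-4), np.int64(8)), (np.int64(61), np.int64(-36), np.int64(10))]
1
t 21.05 tilt by tool 0.393 by pos 0.396 radius 163.3 y 1.3 F [-2.8  8.2 -1. ] gap 15.5
top [(np.int64(-25), np.int64(23), np.int64(-6))]
side [(np.int64(-26), np.int64(-29), np.int64(-8)), (np.int64(11), np.int64(-28), np.int64(-9)), (np.int64(46), np.int64(-32), np.int64(12))]
```

```bash
python3 crop.py s4
```

```text
(no output)
```

View pics/s4.png

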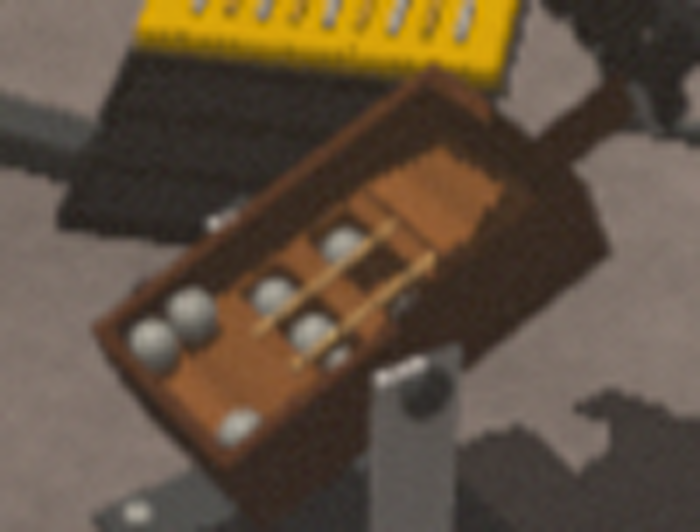

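Five pockets are full. Only pocket1 is empty (the middle one nearest the channel, at about (375,265)), and three balls lie on the apron. I'll tip them back into the V of the channel, which gathers them at mid width, then lift again.

```bash
python3 -m handwheel '[[-1,0.027,0,0.327,0,0.02,0],[-1,0.061,0,0.653,0,0.04,0],[-1,0.061,0,0.653,0,0.04,0],[-1,0.061,0,0.653,0,0.04,0],[-1,0.061,0,0.653,0,0.04,0],[-1,0.061,0,0.653,0,0.04,0],[-1,0.061,0,0.653,0,0.04,0],[-1,0.061,0,0.653,0,0.04,0],[-1,0.061,0,0.653,0,0.04,0],[-1,0.061,0,0.653,0,0.04,0],[-1,0.061,0,0.653,0,0.04,0],[-1,0.061,0,0.653,0,0.04,0]]' | grep -c time
python3 -m handwheel '[[-1,0.027,0,0.327,0,0.02,0],[-1,0.027,0,0.327,0,0.02,0],[-1,0.027,0,0.327,0,0.02,0],[-1,0.027,0,0.327,0,0.02,0],[-1,0.027,0,0.327,0,0.02,0],[-1,0.027,0,0.327,0,0.02,0],[-1,0.027,0,0.327,0,0.02,0],[-1,0.027,0,0.327,0,0.02,0],[-1,0,0,0,0,0,0],[-1,0,0,0,0,0,0],[-1,0,0,0,0,0,0],[-1,0,0,0,0,0,0]]' | grep -c time
python3 -m handwheel '[[-1,0,0,0,0,0,0],[-1,0,0,0,0,0,0],[-1,0,0,0,0,0,0],[-1,0,0,0,0,0,0],[-1,0,0,0,0,0,0],[-1,0,0,0,0,0,0]]' | grep -c time
python3 look.py n
```

```text
1
1
1
t 23.8 tilt by tool -0.227 by pos -0.233 radius 163.2 y 1.3 F [-2.   6.2 -3.8] gap 14.7
top [(np.int64(-79), np.int64(-36), np.int64(5)), (np.int64(-79), np.int64(-10), np.int64(2)), (np.int64(-24), np.int64(26), np.int64(-7)), (np.int64(11), np.int64(-1), np.int64(-10)), (np.int64(14), np.int64(-26), np.int64(-8)), (np.int64(15), np.int64(25), np.int64(-13))]
side [(np.int64(-85), np.int64(-33), np.int64(2)), (np.int64(-82), np.int64(-8), np.int64(2))]
```

```bash
python3 look.py t5; python3 crop.py s5; python3 -c "
import cv2,numpy as np
a=cv2.imread('pics/t5.png');b=cv2.imread('pics/s5.png');b=cv2.resize(b[60:400,60:640],(435,255));o=np.zeros((330+255,570,3),np.uint8);o[:330]=a;o[330:,:435]=b;cv2.imwrite('pics/m5.png',o)"
```

```text
t 24.0 tilt by tool -0.227 by pos -0.233 radius 163.3 y 1.3 F [-1.6  7.3 -3.3] gap 15.0
top [(np.int64(-81), np.int64(22), np.int64(-2)), (np.int64(-78), np.int64(-35), np.int64(3)), (np.int64(-26), np.int64(21), np.int64(-6)), (np.int64(-24), np.int64(-26), np.int64(-12)), (np.int64(12), np.int64(-28), np.int64(-10)), (np.int64(14), np.int64(-1), np.int64(-4))]
side [(np.int64(-85), np.int64(-10), np.int64(1)), (np.int64(-79), np.int64(-33), np.int64(2))]
```

View pics/m5.png

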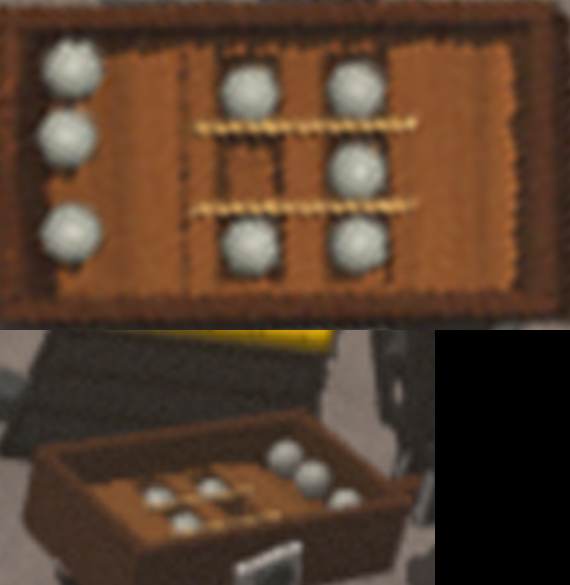

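The rectified view shows five pockets full and only pocket1 (at about (250,168)) empty. Three balls lie in the channel at y ≈ -33, -10 and +22, so the middle one lines up with pocket1. I'll lift gently.

```bash
python3 -m handwheel '[[-1,-0.02,0,-0.327,0,-0.02,0],[-1,-0.035,0,-0.653,0,-0.04,0],[-1,-0.035,0,-0.653,0,-0.04,0],[-1,-0.035,0,-0.653,0,-0.04,0],[-1,-0.035,0,-0.653,0,-0.04,0],[-1,-0.035,0,-0.653,0,-0.04,0],[-1,-0.035,0,-0.653,0,-0.04,0],[-1,-0.035,0,-0.653,0,-0.04,0],[-1,-0.035,0,-0.653,0,-0.04,0],[-1,-0.035,0,-0.653,0,-0.04,0],[-1,-0.02,0,-0.327,0,-0.02,0],[-1,-0.02,0,-0.327,0,-0.02,0]]' | grep -c time
python3 -m handwheel '[[-1,-0.01,0,-0.163,0,-0.01,0],[-1,-0.01,0,-0.163,0,-0.01,0],[-1,-0.01,0,-0.163,0,-0.01,0],[-1,-0.01,0,-0.163,0,-0.01,0],[-1,-0.01,0,-0.163,0,-0.01,0],[-1,-0.01,0,-0.163,0,-0.01,0],[-1,-0.01,0,-0.163,0,-0.01,0],[-1,-0.01,0,-0.163,0,-0.01,0],[-1,0,0,0,0,0,0],[-1,0,0,0,0,0,0],[-1,0,0,0,0,0,0],[-1,0,0,0,0,0,0]]' | grep -c time
python3 -m handwheel '[[-1,0,0,0,0,0,0],[-1,0,0,0,0,0,0],[-1,0,0,0,0,0,0],[-1,0,0,0,0,0,0],[-1,0,0,0,0,0,0],[-1,0,0,0,0,0,0],[-1,0,0,0,0,0,0],[-1,0,0,0,0,0,0]]' | grep -c time
python3 look.py n; python3 crop.py s6
```

```text
1
1
1
t 26.92 tilt by tool 0.273 by pos 0.274 radius 163.3 y 1.4 F [-4.   9.6 -1.3] gap 15.2
top []
side [(np.int64(20), np.int64(-33), np.int64(12))]
```

View pics/s6.png

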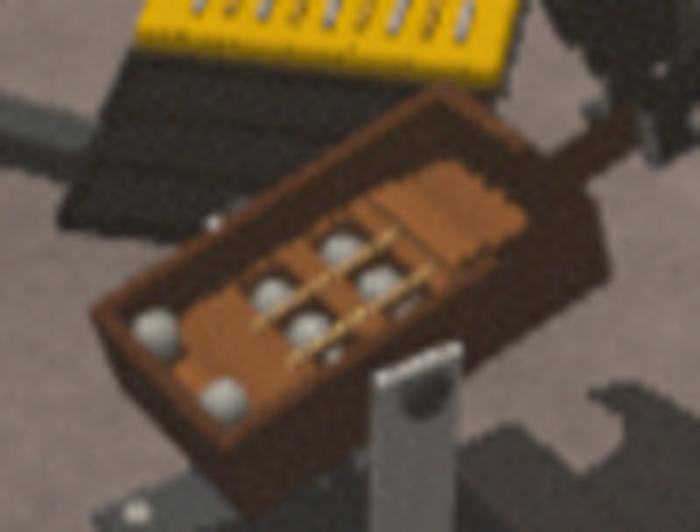

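All six pockets are full and the two spares are at the end wall, near (155,333) and (222,397). I'll tip them back into the channel.

```bash
python3 -m handwheel '[[-1,0.027,0,0.327,0,0.02,0],[-1,0.061,0,0.653,0,0.04,0],[-1,0.061,0,0.653,0,0.04,0],[-1,0.061,0,0.653,0,0.04,0],[-1,0.061,0,0.653,0,0.04,0],[-1,0.061,0,0.653,0,0.04,0],[-1,0.061,0,0.653,0,0.04,0],[-1,0.061,0,0.653,0,0.04,0],[-1,0.027,0,0.327,0,0.02,0],[-1,0.027,0,0.327,0,0.02,0],[-1,0.027,0,0.327,0,0.02,0],[-1,0.027,0,0.327,0,0.02,0]]' | grep -c time
python3 -m handwheel '[[-1,0.027,0,0.327,0,0.02,0],[-1,0.027,0,0.327,0,0.02,0],[-1,0.027,0,0.327,0,0.02,0],[-1,0.027,0,0.327,0,0.02,0],[-1,0.027,0,0.327,0,0.02,0],[-1,0.027,0,0.327,0,0.02,0],[-1,0.027,0,0.327,0,0.02,0],[-1,0,0,0,0,0,0],[-1,0,0,0,0,0,0],[-1,0,0,0,0,0,0],[-1,0,0,0,0,0,0],[-1,0,0,0,0,0,0]]' | grep -c time
python3 -m handwheel '[[-1,0,0,0,0,0,0],[-1,0,0,0,0,0,0],[-1,0,0,0,0,0,0],[-1,0,0,0,0,0,0],[-1,0,0,0,0,0,0],[-1,0,0,0,0,0,0],[-1,0,0,0,0,0,0],[-1,0,0,0,0,0,0]]' | grep -c time
python3 look.py t7
```

```text
1
1
1
t 29.83 tilt by tool -0.246 by pos -0.254 radius 163.2 y 1.3 F [-2.6  6.1 -3.3] gap 15.3
top [(np.int64(-385), np.int64(-125), np.int64(-48)), (np.int64(-79), np.int64(-30), np.int64(2)), (np.int64(-23), np.int64(-27), np.int64(-11)), (np.int64(11), np.int64(-1), np.int64(-7)), (np.int64(298), np.int64(379), np.int64(-218))]
side [(np.int64(-85), np.int64(-29), np.int64(1))]
```

View pics/t7.png

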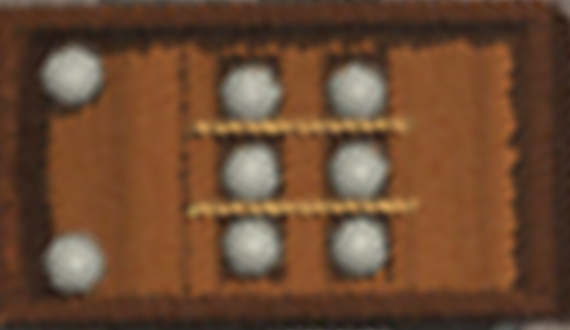

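Six pockets are full and both spares are in the channel, at (72,75) and (74,263). Now I'll bring the board back to level.

```bash
python3 -m handwheel '[[-1,-0.02,0,-0.327,0,-0.02,0],[-1,-0.035,0,-0.653,0,-0.04,0],[-1,-0.035,0,-0.653,0,-0.04,0],[-1,-0.035,0,-0.653,0,-0.04,0],[-1,-0.035,0,-0.653,0,-0.04,0],[-1,-0.02,0,-0.327,0,-0.02,0],[-1,-0.02,0,-0.327,0,-0.02,0],[-1,-0.01,0,-0.163,0,-0.01,0],[-1,-0.01,0,-0.163,0,-0.01,0],[-1,-0.005,0,-0.082,0,-0.005,0],[-1,0,0,0,0,0,0],[-1,0,0,0,0,0,0]]' | grep -c time
python3 look.py n; python3 st.py
python3 - <<'E'
from h import *
from scipy.optimize import minimize_scalar
# board tilt from network handle/channel heights, several shots
from scipy.spatial.transform import Rotation as R
Rb=R.from_euler('z',59.69,degrees=True);P=np.array([596.9,-112.7,140])
for i in range(3):
  for n in('top','side'):
    s=snapshot(n)
    for q in('handle','channel'):
      for d in place_of(s,q)[:1]: print(n,q,Rb.inv().apply(np.array(d['location'])-P).round(1),round(d['conf'],2))
E
```

```text
1
t 31.03 tilt by tool -0.001 by pos -0.005 radius 163.2 y 1.4 F [-4.8  9.8 -1.3] gap 14.8
top [(np.int64(-82), np.int64(33), np.int64(-3)), (np.int64(-24), np.int64(2), np.int64(-10)), (np.int64(-24), np.int64(23), np.int64(-7)), (np.int64(12), np.int64(0), np.int64(-9)), (np.int64(12), np.int64(28), np.int64(-10))]
side [(np.int64(-28), np.int64(-3), np.int64(-12))]
31.2333 [ 513.5 -252.5  127.3] [-1.7991e+02 -7.0000e-02  5.9900e+01] [-31.4   8.4  97.2   0.1  74.5  -1.3]
to grasp, tool cm [-0.22  0.15 -0.07] rotvec [-0.0016 -0.0012  0.0037]
top handle [13.8  0.6 -4.6] 0.75
top channel [-85.8   1.9  -0.6] 0.69
side handle [-166.5    1.   -14.6] 0.77
side channel [-83.    3.3  -1.1] 0.83
top channel [-84.7  -0.2  -1.5] 0.92
side handle [-170.7   -2.8  -17.4] 0.61
side channel [-85.2   2.7  -1.8] 0.68
top handle [10.4  1.2 -7.4] 0.62
side handle [-168.8    0.6  -14.6] 0.88
side channel [-85.4   1.7   0.2] 0.67
```

```bash
python3 -m handwheel '[[-1,-0.003,-0.05,-0.06,0,-0.003,0],[-1,0,-0.05,0,0,0,0],[-1,0,0,0,0,0,0],[-1,0,0,0,0,0,0]]' 20
python3 look.py
python3 -m handwheel '[[-0.4,0,0,0,0,0,0],[-0.2,0,0,0,0,0,0],[0.2,0,0,0,0,0,0],[0.6,0,0,0,0,0,0],[0.6,0,0,0,0,0,0],[0.6,0,0,0,0,0,0],[0.6,0,0,0,0,0,0]]'
python3 look.py
```

```text
time: 32.47
tool_pos: [513.4, -252.5, 128.2]
tcp_rot: [180.0, 0.1, 59.9]
ft_force: [-5.1, -1.9, -4.0]
finger_gap: 15.1
grip_force: 40.9
t 32.47 tilt by tool 0.002 by pos 0.0 radius 163.2 y 1.5 F [-4.2  3.5 -4. ] gap 15.1
time: 33.05
tool_pos: [513.7, -252.0, 127.5]
tcp_rot: [180.0, -0.1, 59.9]
ft_force: [0.5, 0.4, 0.1]
finger_gap: 68.5
grip_force: 0.0
t 33.05 tilt by tool -0.002 by pos -0.004 radius 162.7 y 1.5 F [ 0.6 -0.2  0.1] gap 68.5
```

```bash
python3 -m handwheel '[[0.6,0,0,-0.5,0,0,0],[0.6,0,0,-1,0,0,0],[0.6,0,0,-2,0,0,0],[0.6,0,0,-2,0,0,0],[0.6,0,0,-2.5,0,0,0],[0.6,0,0,-2.5,0,0,0],[0.6,-2,0,-2.5,0,0,0],[0.6,-3,0,-1,0,0,0],[0.6,-3,0,0,0,0,0],[0.6,-3,0,0,0,0,0],[0.6,0,0,0,0,0,0],[0.6,0,0,0,0,0,0]]'
python3 - <<'E'
from h import *
from scipy.spatial.transform import Rotation as R
from scipy.optimize import minimize_scalar
Rb=R.from_euler('z',59.69,degrees=True);P=np.array([596.9,-112.7,140])
# tilt from handle silhouette vs first picture: image difference side0/top0 around handle
for n in('side','top'):
    s=snapshot(n);o=cv2.imread('pics/%s0.png'%n)[:,:,::-1]
    u=proj(s,P+Rb.apply((-145,0,-10))).astype(int);c=(slice(u[1]-9,u[1]+9),slice(u[0]-11,u[0]+11))
    f=lambda a:np.float32(cv2.GaussianBlur(cv2.cvtColor(np.ascontiguousarray(a),cv2.COLOR_RGB2GRAY),(3,3),0)[c])
    print(n,'handle shift px',cv2.phaseCorrelate(f(o),f(s['image'])))
    g=lambda th:proj(s,P+Rb.apply(R.from_euler('y',th).apply((-165,0,-10))))
    print('px per 0.01 rad',(g(.01)-g(0)).round(2))
    a=cv2.resize(s['image'][u[1]-48:u[1]+28,u[0]-75:u[0]+35],None,fx=5,fy=5,interpolation=cv2.INTER_CUBIC)
    cv2.imwrite('pics/e_%s.png'%n,a[:,:,::-1])
a=np.hstack([cv2.imread('pics/e_%s.png'%n) for n in('side','top')]);cv2.imwrite('pics/e.png',cv2.resize(a,(800,int(a.shape[0]*800/a.shape[1]))))
E
```

```text
time: 34.05
tool_pos: [457.5, -348.7, 268.2]
tcp_rot: [179.9, -0.1, 59.7]
ft_force: [1.3, 0.9, -0.1]
finger_gap: 68.4
grip_force: 0.0
side handle shift px ((0.25229684178853695, 0.2586061804930928), 1.012372843645237)
px per 0.01 rad [ 0.07 -0.45]
top handle shift px ((0.05792903036259034, 0.2341374656495745), 0.9876494824334427)
px per 0.01 rad [0.12 0.  ]
```

View pics/e.png

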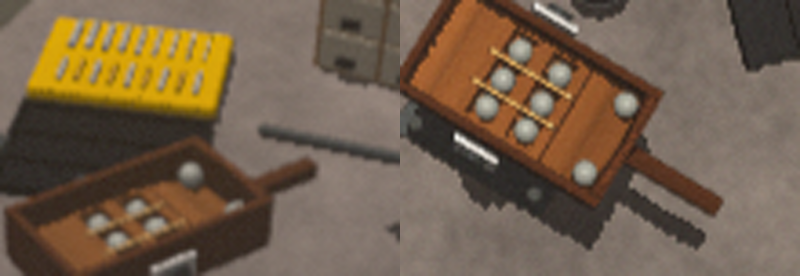

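The board is level to within about 0.006 rad. Six pockets are full, the two spares lie in the channel at (627,104) and (586,172), and the gripper is clear of the board. I'm handing in.

```bash
python3 -c "
from bench import hand_in
print(hand_in())"
```

```text
the job is handed in; nothing more can be done
None
```

The job is handed in at about 34 s: all six pockets are full, the two spare balls lie in the channel, the board is level to within about 0.006 rad, and the handle is released. It took three lifts, because four balls kept jamming at the mouth of the middle column.

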